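# Put the guard door back on the label rewinder

## Robot

A 6-joint arm with a two-finger parallel gripper is mounted at the origin on a cart in front of the work surface, level with it; the furniture and walls round the work are solid. World frame = base frame: x ahead of the robot, y to its left, z up, the work surface at z = 0. Lengths are in m, angles in rad, forces in N, time in s.
With the tool pointing down it reaches from about 0.375 to 0.925 m from the base axis. Payload 5.7 kg.
Tool frame: the origin (TCP) lies midway between the tips of the shut fingers; the grasp point (between the pads) lies 19 mm behind it; z points along the fingers, x is the direction in which the jaws open and shut, and the axes are right-handed (so a half turn about z gives the same grasp; the last joint's range is limited). The gripper opens to 88 mm and grips with 3 to 60 N. Pads are 20 mm wide; open, the fingers measure 115 mm over their backs; the gripper's body (75 mm by 178 mm) begins 61 mm behind the grasp point.
Start: joints at [1.011, 0.359, 1.51, -0, 1.272, -0.115], TCP at [0.258, 0.542, 0.223] pointing down, gripper open.
Joint ranges: [-2.97, 2.97], [-1.01, 2.36], [0.21, 2.38], [-0.96, 4.11], [0.2, 2.71], [-2.98, 2.98]. Speed limits (rad/s): [2.39, 2.39, 3.14, 3.14, 3.14, 3.14].

## Interface

Orientations are given as a unit quaternion [x, y, z, w].
In Python, from bench import move_ptp, servo_line, goto_joints, move_gripper, sleep, inverse_kinematics, capture, PlanningError, close_job, spot_in, silhouettes, current_clock, current_joint_pos, current_qvel, current_joint_torque, current_position, current_orientation, current_force, current_torque, current_finger_gap gives the robot as it stands. Calls block until the motion is done:
- move_ptp(position, orientation): joint-space move of the TCP to a pose.
- servo_line(position, orientation=None, rate=0.15, contact_N=None): straight line of the TCP; orientation=None keeps the orientation; rate is the mean speed in m/s. With contact_N (N) it stops when the force on the tool has changed by that much, and returns True; else False.
- goto_joints(angles): joint-space move.
- move_gripper(opening): finger opening in m; the grip force is fixed at half the most; returns when the fingers have stopped.
- sleep(seconds).
- inverse_kinematics(position, orientation): joint angles nearest the present ones, or None.
- capture(name): name is "scene" or "top"; returns a dict with "image" (384x512x3 uint8, blue, green, red), "range_z" (384x512 float32, m along the optical axis (not along the pixel's ray), 0 where there is no reading), "intrinsics" (3x3 intrinsics, pixels), "R" (3x3) and "t" (3): a world point X has camera coordinates R X + t. Camera axes: x right, y down, z forward; pixel columns grow to the right and rows downward; lengths in m; the calibration is good to about 2 mm. A picture is of the moment at which its call begins.
A pose or a line that the arm cannot do raises PlanningError and nothing moves.
- close_job(): hands the job in, once; it reports no verdict.
Trained networks look in the newest picture that a camera, given by its name, has taken for a name from the list of things; names that differ only in an ending like _2 or _b are one class to them, and where a whole thing is asked for, a point or a joint stands for the part that bears it (a point fixed in the world has none). Each returns a list of dicts, best first, with "conf" (0 to 1); they miss things now and then, are a little off and sometimes report something else, mostly with a low value. They report only what shows in the picture. A call takes as long as a camera call.
- spot_in(camera, query): "xy" ([column, row] in pixels, amid what is visible of it).
- silhouettes(camera, query): "region" (384x512 bool, what is visible of it) and "xy" ([column, row] in pixels, amid what is visible of it).
Readings, each from a call of its own:
- current_clock(): time.
- current_joint_pos(): joint angles.
- current_qvel(): joint speeds.
- current_joint_torque(): joint torques, N m.
- current_position(): TCP position.
- current_orientation(): TCP orientation.
- current_force(): force on the tool from outside, world axes, zero at the start.
- current_torque(): the same for the moment, N m.
- current_finger_gap(): finger opening in m.
Only numpy, scipy, OpenCV 4.12 (cv2) and the standard library are available. Lean on these libraries where they do the work, as an engineer would, in place of code of your own. Each camera call takes 0.05 s, during which the arm holds its last target. There are 200 camera calls.

## Task

The label roll has been changed and the rewinder must be made ready: first turn its speed dial to zero, so that it cannot start when the guard closes. Then take the guard door out of the slanted rack, hang it in an open position on the rewinder's two hinge pins, lowering it gently until both sockets are fully home, and finally swing it shut against its stops. Leave the other things on the bench where they are.

Things in the scene. Friction and masses are not known exactly. Their poses are not given: they have to be found in the camera images.
- rewinder: label rewinder: grey sheet-metal housing 190 wide (y), 130 deep (x), 200 mm tall, fixed, a wound roll inside. Origin: centre of underside; open front looks along its -x (face at x = -65 mm). Two steel lugs with upright hinge pins at the front's left edge: axis at x = -76, y = +83 mm. Stops and a low ramped door rest (pushing past it takes 2 N) at its right edge
- pin_low (a point): root of the lower hinge pin, on its axis, on top of its lug, 48 mm above the bench; axes as the rewinder's. Both pins are 8 mm thick and 22 mm tall, the last 9 mm tapering to a 2.4 mm point; the lugs are 8 mm thick, 18 mm wide
- pin_high (a point): root of the upper hinge pin, 95 mm straight above pin_low, on its lug. The guard's lower socket has to pass below this lug: with the guard 23 to 64 mm above its seat it can be brought in sideways, then lowered
- speed_dial (a joint): angle (rad) of the centre-zero dial on top of the rewinder: 0 = white pointer line at the long zero mark (towards the rewinder's front, -x), positive = counterclockwise seen from above; marks every 30 degrees. No stop or click at zero (range -2.6 to 2.6); friction 0.04 N m holds it
- dial_grip (a point): middle of the black dial knob's bar, on its vertical axis, 220 mm above the bench. The bar is 42 mm long (along the pointer), 12 mm wide, spans 208 to 226 mm above the bench, on a 48 mm round skirt. The point turns with the dial: the pointer lies along its -x
- guard: lift-off guard door: aluminium frame, clear window, 150 wide (y), 160 tall (z), 12 mm thick (x), 0.3 kg, mass centre near its middle. Origin: middle of lower edge; outer face to -x with a black pull knob (20 mm out, y = -64, z = 130 mm); hinge edge +y. Shut, its axes match the rewinder's and its origin is at x = -76, y = -4, z = 28 mm there.
- socket_low (a point): mouth (lower end, on the axis) of the guard's lower hinge socket, at y = +87, z = +20 mm in its frame; axes as the guard's. Sockets: steel tubes, 20 mm outside, 10.5 mm inside, 22 mm long, through. Home: mouth on pin_low
- socket_high (a point): mouth of the guard's upper hinge socket, at y = +87, z = +115 mm in its frame; home: mouth on pin_high. The hung guard swings freely from shut to 150 degrees open (free edge to the front, then to the left) and stays where it is left; hinge play lets it sag up to 2 degrees
- guard_top (a point): middle of the guard's top edge (y = 0, z = 160 mm in its frame; axes as the guard's). The top frame bar, 12 mm thick and 30 mm deep, is the place to grip it
- guard_edge (a point): middle of the guard's free edge (y = -75, z = 80 mm in its frame); shut, it lies at x = -76, y = -79 mm in the rewinder's frame
- rack: dark steel sheet rack, fixed, foot 110 (x) by 165 mm (y), origin on the bench. Four dividers, 95 mm tall, 100 mm wide (x), lean 30 degrees towards its -y. The guard stands in the middle slot (24 mm wide), hinge edge to the rack's +x, outer face up, 65 mm of it clear of the dividers; it must be drawn out along its own length. Kraft boards up to 118 mm tall beside it
- marker: slim white marker pen with a red cap, 135 mm long, 17 mm thick, lying on the bench in front of the rewinder; a bystander. Origin: centre of its underside
- stapler: red and black desk stapler, 135x34x51 mm; a bystander. Origin: centre of its underside
- tape_measure: yellow tape measure, 64x75x37 mm; a bystander. Origin: centre of its underside
- glue_stick: standing glue stick, 29 mm across, 92 mm tall; a bystander. Origin: centre of its underside
- date_stamp: standing hand stamp with a turned handle, 32x62x79 mm; a bystander. Origin: centre of its underside

How it is judged:
On the way, in this order (a step that is already met when the one before it is completed fails the run):
1. the speed dial reads zero (within 0.1 rad) (value of joint speed_dial between -0.1 and 0.1 rad), for 0.3 s.
2. the guard hangs upright with both sockets fully home on their pins, standing open (free edge at least 50 mm in front of its shut position) (horizontal distance between socket_low and pin_low below 0.005 m and z of socket_low in the frame of pin_low below 0.005 m and horizontal distance between socket_high and pin_high below 0.005 m and z of socket_high in the frame of pin_high below 0.005 m and angle between guard's own z axis and vertical below 0.07 rad and x of guard_edge in the frame of rewinder below -0.126 m), for 0.3 s.
At the end, for the whole second after the job is handed in: The guard hangs upright (within 0.07 rad) with both sockets home on their pins (each mouth within 5 mm of its pin's root, sideways and in height), swung shut (free edge within 10 mm of its shut position) and at rest, and the speed dial still reads zero within 0.1 rad (all of step 1 and horizontal distance between socket_low and pin_low below 0.005 m and z of socket_low in the frame of pin_low below 0.005 m and horizontal distance between socket_high and pin_high below 0.005 m and z of socket_high in the frame of pin_high below 0.005 m and angle between guard's own z axis and vertical below 0.07 rad and x of guard_edge in the frame of rewinder above -0.086 m and linear speed of guard below 0.02 m/s and angular speed of guard below 0.15 rad/s); the robot touches nothing.
It fails at once if the guard is dropped or forced onto the rewinder (more than 100 N between them) (contact force between guard and rewinder above 100 N).
It fails at once if a bystander (marker, stapler, tape measure, glue stick, date stamp) is shifted more than 30 mm (distance of any of marker, stapler, tape_measure, glue_stick, date_stamp from where it was at the start of the episode above 0.03 m).
It also fails if it takes over 61 s, if anything falls off the work surface, if the arm or the gripper's body presses on something with over 40 N, if the wrist force passes 120 N, or if a joint passes its speed limit or range.

## Working session

There is one attempt and no reset: what is moved stays moved. The work goes in short steps, each a Python script; the robot and the scene stay as the last script left them, time stands still between calls to the robot, and variables do not carry over. Pictures are saved under pics/ and viewed, about 8 in all and at most 12, crops included, and the job is handed in when it is done.

```bash
ls; mkdir -p pics; cat > h.py <<'E'
import numpy as np, cv2
from bench import *
def cloud(c):
    z=c["range_z"]; K=c["intrinsics"]; v,u=np.mgrid[:384,:512]
    P=np.stack([(u-K[0,2])/K[0,0]*z,(v-K[1,2])/K[1,1]*z,z],-1)
    W=(P-c["t"])@c["R"]
    W[z<=0]=np.nan
    return W
E
python3 - <<'E'
from h import *
ims=[]
for n in ("top","scene"):
    c=capture(n); W=cloud(c); np.savez(f"{n}0.npz",W=W,**c); ims.append(c["image"])
    cv2.imwrite(f"pics/{n}0.png",c["image"])
    print(n, "cam pos", -c["R"].T@c["t"])
    for q in ("rewinder","guard","rack","speed_dial","marker","stapler","tape_measure","glue_stick","date_stamp"):
        s=silhouettes(n,q)
        for r in s[:2]:
            p=W[r["region"]]; print(q,round(r["conf"],2),np.round(r["xy"]),r["region"].sum(),np.round(np.nanmedian(p,0),3),np.round(np.nanmin(p,0),3),np.round(np.nanmax(p,0),3))
            if r is s[0]: np.save(f"m_{n}_{q}.npy",r["region"])
print(current_clock())
E
```

```text
pics
top cam pos [ 0.37059225 -0.06517534  1.46960039]
guard 0.55 [173. 198.] 784 [0.492 0.212 0.141] [ 0.401  0.177 -0.006] [0.587 0.285 0.178]
rack 0.56 [160. 211.] 1068 [0.467 0.256 0.07 ] [ 0.41   0.166 -0.005] [0.534 0.339 0.147]
speed_dial 0.64 [306. 156.] 173 [ 0.607 -0.219  0.211] [ 0.587 -0.241  0.201] [ 0.631 -0.198  0.23 ]
marker 0.6 [295. 227.] 145 [ 0.398 -0.185  0.014] [ 0.365 -0.233 -0.005] [ 0.425 -0.117  0.024]
stapler 0.82 [217. 144.] 355 [0.675 0.067 0.046] [ 0.615  0.039 -0.002] [0.745 0.098 0.058]
tape_measure 0.67 [219. 212.] 339 [0.454 0.068 0.032] [ 0.421  0.036 -0.005] [0.488 0.102 0.041]
tape_measure 0.34 [162. 211.] 1101 [0.468 0.255 0.069] [ 0.41   0.166 -0.005] [0.534 0.343 0.163]
glue_stick 0.16 [308. 159.] 195 [ 0.606 -0.219  0.21 ] [ 0.586 -0.241  0.196] [ 0.631 -0.198  0.23 ]
date_stamp 0.56 [359. 219.] 207 [ 0.427 -0.398  0.026] [ 0.398 -0.435 -0.005] [ 0.456 -0.372  0.082]
scene cam pos [-0.21229309 -0.66247248  0.79140235]
rewinder 0.87 [295. 196.] 4999 [ 0.602 -0.205  0.123] [ 0.522 -0.289 -0.004] [1.006 0.097 0.229]
guard 0.63 [201. 214.] 420 [0.
[... 311 characters left out ...]
99] [ 0.662 -0.183  0.229]
marker 0.47 [172. 171.] 574 [0.456 0.2   0.14 ] [ 0.4    0.173 -0.002] [0.754 0.402 0.174]
marker 0.22 [200. 213.] 377 [0.445 0.059 0.031] [ 0.423  0.022 -0.002] [0.508 0.11  0.041]
stapler 0.84 [243. 182.] 299 [0.662 0.058 0.036] [ 0.616  0.036 -0.003] [0.741 0.084 0.054]
stapler 0.3 [307. 174.] 132 [ 0.602 -0.226  0.211] [ 0.587 -0.244  0.202] [ 0.624 -0.203  0.229]
tape_measure 0.58 [201. 212.] 368 [0.444 0.061 0.031] [ 0.423  0.024 -0.002] [0.504 0.136 0.041]
glue_stick 0.43 [361. 239.] 109 [ 0.609 -0.427  0.066] [ 0.357 -0.504 -0.002] [ 0.704 -0.391  0.296]
date_stamp 0.62 [322. 285.] 387 [ 0.423 -0.409  0.027] [ 0.398 -0.437  0.001] [ 0.45  -0.371  0.081]
1.0
```

```bash
python3 - <<'E'
import cv2,numpy as np
t=cv2.imread("pics/top0.png");s=cv2.imread("pics/scene0.png")
a=cv2.resize(t[110:260,110:390],(800,428),interpolation=cv2.INTER_CUBIC)
cv2.imwrite("pics/a.png",a)
b=cv2.resize(s[110:310,130:390],(780,600),interpolation=cv2.INTER_CUBIC)
cv2.imwrite("pics/b.png",b)
E
```

```text
(no output)
```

View pics/a.png

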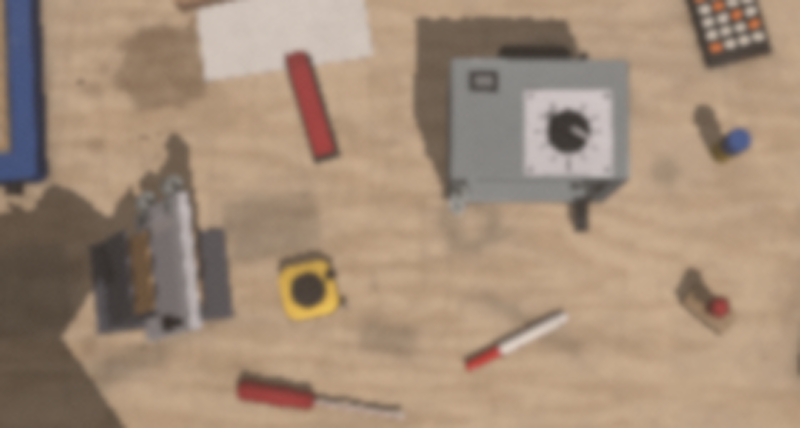

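View pics/b.png

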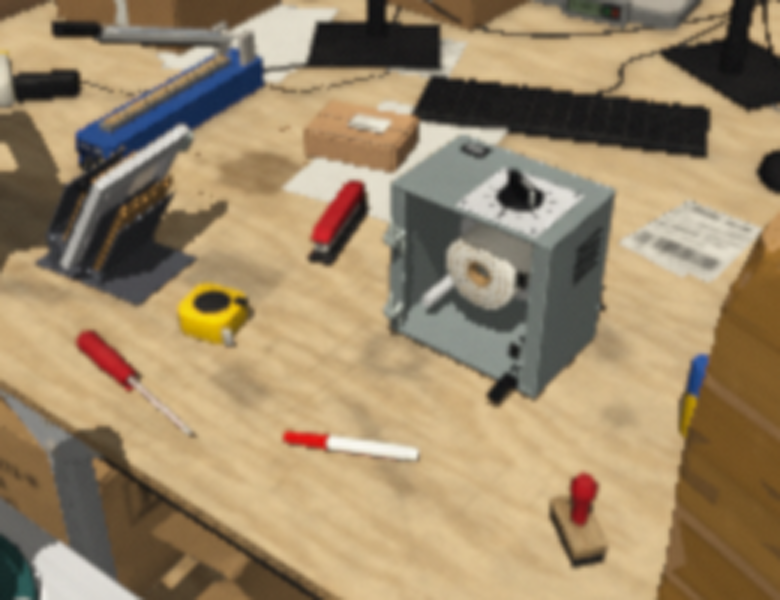

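Two pictures so far. The housing top is at crop a (540,130). The pointer lies to the right and slightly down of the zero direction, so the dial reads about +70°. The guard is in the rack at (175,260), with its hinge sockets at the far (+x) end and its top leaning to -y. Next I fit the poses.

```bash
python3 - <<'E'
from h import *
D={n:dict(np.load(f"{n}0.npz")) for n in("top","scene")}
for n,d in D.items():
    W=d["W"]; x,y,z=np.moveaxis(W,-1,0)
    m=(z>.192)&(z<.208)&(x>.45)&(x<.75)&(y>-.36)&(y<-.05)
    r=cv2.minAreaRect((W[m][:,:2]*1000).astype(np.float32)); print(n,"rew top",m.sum(),r,"z",np.median(z[m]))
    b=(z>.217)&(z<.235)&(abs(x-.607)<.05)&(abs(y+.22)<.05)
    P=W[b][:,:2]; c=P.mean(0); U,S,Vt=np.linalg.svd(P-c); print(" bar",b.sum(),c,S/np.sqrt(len(P)),np.degrees(np.arctan2(Vt[0,1],Vt[0,0])),"z",np.median(z[b]))
    img=d["image"].astype(int).min(-1)
    k=(abs(x-c[0])<.024)&(abs(y-c[1])<.024)&(z>.214)
    w=k&(img>np.percentile(img[k],88)); q=W[w][:,:2].mean(0)-c; print(" pointer dir",np.degrees(np.arctan2(q[1],q[0])),q,img[k].max(),np.median(img[k]))
    # guard
    M=np.load(f"m_{n}_guard.npy") if n=="top" else (x>.38)&(x<.6)&(y>.14)&(y<.3)
    g=M&(z>.11)&(z<.2); P=W[g]
    best=None; rng=np.random.default_rng(0)
    for _ in range(500):
        a=P[rng.choice(len(P),3,False)]; nn=np.cross(a[1]-a[0],a[2]-a[0]); nn/=np.linalg.norm(nn)+1e-12
        i=abs((P-a[0])@nn)<.003
        if best is None or i.sum()>best.sum(): best=i
    Q=P[best]; c=Q.mean(0); nn=np.linalg.svd(Q-c)[2][2]; nn*=np.sign(nn[2]); print(" guard plane",len(P),best.sum(),c,nn,"tilt of normal elev",np.degrees(np.arcsin(nn[2])),"az",np.degrees(np.arctan2(nn[1],nn[0])))
    az=np.arctan2(nn[1],nn[0]); gy=np.array([np.sin(az),-np.cos(az),0]); gz=np.cross(nn,gy)*1
    gx=-nn; gz=np.cross(gx,gy)
    print(" gy",gy,"gz",gz," y range",np.percentile(Q@gy,[0,2,50,98,100])," z range",np.percentile(Q@gz,[0,2,50,98,100])," face",(c@nn))
    m=(x>.38)&(x<.62)&(y>.12)&(y<.3)&(z>.15)
    print(" maxz pts",W[m][np.argsort(-z[m])[:5]])
E
```

```text
top rew top 2489 ((625.1474609375, -190.6905059814453), (189.37327575683594, 131.28378295898438), 89.16456604003906) z 0.20055743244661065
 bar 61 [ 0.60839943 -0.2199528 ] [0.01178677 0.0035821 ] -121.12799030970325 z 0.2251863933206099
 pointer dir -114.83293026273714 [-0.00624979 -0.0135054 ] 158 65.0
 guard plane 563 416 [0.48370392 0.20559727 0.14847888] [-0.10079923  0.84602188  0.52353271] tilt of normal elev 31.569518321076924 az 96.79447283090352
 gy [0.99297693 0.11830818 0.        ] gz [ 0.0619382  -0.5198559   0.85200558]  y range [0.42672516 0.43024279 0.50416991 0.58159244 0.59539308]  z range [0.00504479 0.0068947  0.05180908 0.08112592 0.08289767]  face 0.20291635603000718
 maxz pts [[0.54507182 0.12084329 1.17830855]
 [0.54514533 0.12164841 1.17820445]
 [0.54500285 0.12082945 1.17708645]
 [0.54525263 0.12036549 1.17664875]
 [0.5448174  0.12069181 1.17605029]]
scene rew top 1406 ((625.9763793945312, -192.02920532226562), (191.83372497558594, 132.51654052734375), 88.30667877197266) z 0.20095625732484562
 bar 56 [ 0.60771192 -0.22327524] [0.01260587 0.0039929 ] -117.92127987295673 z 0.22540573152230786
 pointer dir -64.61728335911478 [ 0.00312765 -0.00659194] 154 50.5
 guard plane 610 306 [0.47995063 0.19446932 0.14322052] [-0.09555648  0.87692499  0.4710324 ] tilt of normal elev 28.10133300159278 az 96.21885169513578
 gy [0.99411538 0.10832645 0.        ] gz [ 0.05102527 -0.46826056  0.88211591]  y range [0.42354479 0.42660605 0.49499455 0.58454705 0.59313613]  z range [0.02129844 0.02334443 0.0602004  0.09006268 0.09298592]  face 0.192134117946009
 maxz pts [[0.50008177 0.18965641 0.17430832]
 [0.55221332 0.18995045 0.17428005]
 [0.541059   0.19329386 0.17416012]
 [0.5259426  0.19253414 0.17330755]
 [0.54936239 0.19697893 0.17321416]]
```

```bash
cat >> h.py <<'E'
from scipy.spatial.transform import Rotation as Ro
RC=np.array([.6255,-.1915,0]); RY=np.radians(-1.2)   # rewinder
def rew(p): return RC+Ro.from_euler('z',RY).apply(p)
def down(az):  # tool down, jaws along azimuth az
    x=np.array([np.cos(az),np.sin(az),0]); z=np.array([0,0,-1.]); return Ro.from_matrix(np.c_[x,np.cross(z,x),z]).as_quat()
def guard_frame(W,az=np.radians(96.5),el=np.radians(30)):
    n=np.array([np.cos(az)*np.cos(el),np.sin(az)*np.cos(el),np.sin(el)]); gy=np.array([np.sin(az),-np.cos(az),0])
    return np.c_[-n,gy,np.cross(-n,gy)]
E
python3 - <<'E'
from h import *
G=guard_frame(None)
for n in("top","scene"):
    W=np.load(f"{n}0.npz")["W"];x,y,z=np.moveaxis(W,-1,0)
    m=(x>.38)&(x<.62)&(y>.14)&(y<.30)&(z>.12)&(z<.2); L=W[m]@G
    near=abs(L[:,0]-np.median(L[:,0]))<.006; L=L[near]
    print(n,len(L),np.percentile(L,[1,5,50,95,99],axis=0).round(4).T)
b=np.radians(-119.5); c=[.608,-.2215]
print("now",current_joint_pos())
for a in (b+np.pi/2,b-np.pi/2):
    for d in (0,np.radians(-61.7)):
        q=inverse_kinematics([*c,.211],down(a+d)); print(a,d,q if q is None else np.round(q,3))
E
```

```text
top 415 [[-0.2073 -0.2061 -0.204  -0.1997 -0.1987]
 [ 0.426   0.4315  0.5034  0.5772  0.5911]
 [ 0.0228  0.0253  0.0597  0.0843  0.0866]]
scene 307 [[-0.1986 -0.1976 -0.1918 -0.1901 -0.1886]
 [ 0.4259  0.4284  0.4952  0.5798  0.592 ]
 [ 0.0285  0.032   0.0633  0.084   0.0858]]
now [ 1.01087391e+00  3.58772351e-01  1.51038451e+00  1.93460586e-05
  1.27247927e+00 -1.15105359e-01]
-0.5148721293383272 0 [-0.456  0.436  1.416 -0.     1.29   0.059]
-0.5148721293383272 -1.0768681484805014 [-0.456  0.436  1.416 -0.     1.29   1.136]
-3.6564647829281203 0 None
-3.6564647829281203 -1.0768681484805014 [-0.456  0.436  1.416 -0.     1.29  -2.006]
```

```bash
python3 - <<'E'
from h import *
a=np.radians(-119.5)+np.pi/2; o=down(a); c=[.608,-.2215]
p=current_position(); servo_line([p[0],p[1],.33],rate=.25)
move_ptp([*c,.30],o); move_gripper(.05)
t=servo_line([*c,.2115],rate=.12,contact_N=8); print("contact",t,current_position())
move_gripper(0.0); print("gap",current_finger_gap(),current_force())
q=np.array(current_joint_pos())
for f in np.linspace(0,1,5)[1:]:
    r=q.copy(); r[5]+=f*np.radians(61.7); goto_joints(r)
sleep(.2)
print("gap",current_finger_gap(),current_torque(), Ro.from_quat(current_orientation()).as_matrix()[:,0])
move_gripper(.05); p=current_position(); servo_line([p[0],p[1],.30],rate=.2)
# move aside then look
G=guard_frame(None); gt=G@[-.198,.498,.0865]; print("guard_top",gt)
R=np.c_[G[:,0],np.cross(-G[:,2],G[:,0]),-G[:,2]]
for s in (1,-1):
    Rs=R*[s,s,1]; qs=Ro.from_matrix(Rs).as_quat()
    q=inverse_kinematics(gt+G[:,2]*(-.031),qs); print(s,q); 
    print(inverse_kinematics(gt+G[:,2]*(.12),qs))
print(current_clock())
E
```

```text
contact False [ 0.60853781 -0.2217766   0.21224005]
gap 0.01188228790163235 [ 4.18128104 -1.92795162 -1.52010339]
gap 0.01198347793843562 [ 1.61170844  0.94561116 -0.06468089] [-0.01478101 -0.99988293 -0.00395592]
guard_top [0.48028353 0.18377399 0.1739112 ]
1 [-0.1187328   0.37757534  1.86334154  0.57539434  1.10660273  1.02166111]
[-0.26241147  0.22938447  1.68985979  0.48778039  1.44729293  1.07797688]
-1 [-0.1187328   0.37757534  1.86334154  0.57539434  1.10660273 -2.11993154]
[-0.26241147  0.22938447  1.68985979  0.48778039  1.44729293 -2.06361577]
9.8667
```

```bash
python3 - <<'E'
from h import *
G=guard_frame(None); gt=G@[-.198,.498,.0865]; gz=G[:,2]
q=Ro.from_matrix(np.c_[G[:,0],np.cross(-gz,G[:,0]),-gz]).as_quat()
move_ptp(gt+gz*.08,q)
c=capture("top"); W=cloud(c); cv2.imwrite("pics/top1.png",c["image"]); x,y,z=np.moveaxis(W,-1,0)
b=(z>.217)&(z<.235)&(abs(x-.607)<.05)&(abs(y+.22)<.05); P=W[b][:,:2]; m=P.mean(0); V=np.linalg.svd(P-m)[2][0]; print("bar",b.sum(),m,np.degrees(np.arctan2(V[1],V[0])))
print("contact",servo_line(gt-gz*.031,rate=.1,contact_N=12),current_position(),gt-gz*.031)
move_gripper(0); print("gap",current_finger_gap(),current_force())
f0=np.array(current_force())
print("lift stop",servo_line(gt+gz*.015,rate=.08,contact_N=25),current_force())
if True: print(servo_line(gt+gz*.085,rate=.12,contact_N=25),current_force(),current_finger_gap(),current_position())
c=capture("scene"); cv2.imwrite("pics/c.png",cv2.resize(c["image"][90:270,110:380],(780,520),interpolation=cv2.INTER_CUBIC))
print(current_clock())
E
```

```text
bar 56 [ 0.60913126 -0.21879021] 178.60340121007832
contact False [0.47905391 0.19896628 0.1474815 ] [0.47852888 0.19917436 0.14706441]
gap 0.011983681719934195 [-0.5054657   1.92867861  2.17325017]
lift stop False [-0.13663136  3.22538742  0.6362607 ]
False [ 0.04352862  0.94702249 -3.11330624] 0.011903161211667174 [0.48465278 0.14139656 0.24669821]
14.7833
```

View pics/c.png

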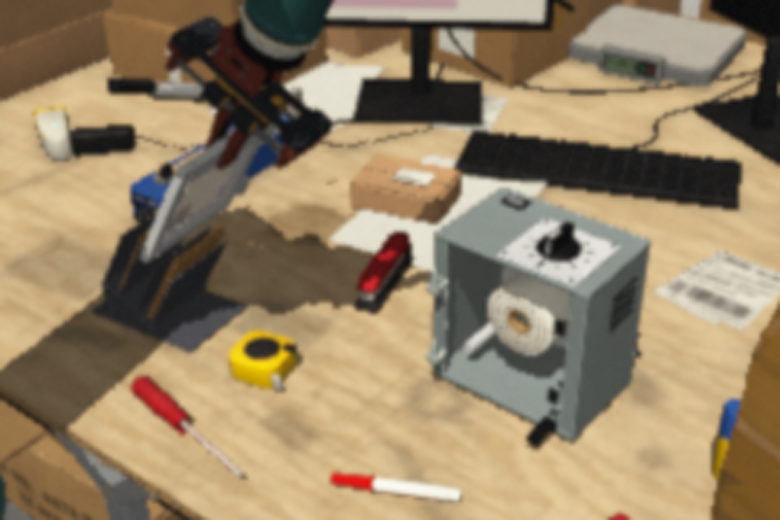

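Picture 3: the guard is held and drawn up out of the slot. The dial bar is at 178.6° against the 178.8° wanted. Next I bring the guard upright in front of the pins and look.

```bash
cat >> h.py <<'E'
PIN=rew([-.076,.083,.048])
def hang(theta,h,back=0.,off=(0,0,0)):
    yaw=RY-theta; gx=np.array([np.cos(yaw),np.sin(yaw),0]); gy=np.array([-np.sin(yaw),np.cos(yaw),0])
    p=PIN-gy*(.087+back)+np.array(off); p[2]=.028+.129+h+off[2]
    return p,down(yaw)
E
python3 - <<'E'
from h import *
p=np.array(current_position()); G=guard_frame(None)
p2=p+[0,-.02,.05]; servo_line(p2,rate=.2)
P,q=hang(np.pi/2,.043,.06)
servo_line([.45,.07,.30],q,rate=.12)
servo_line([P[0],P[1],.26],rate=.2); servo_line(P,rate=.1); sleep(.2)
print(P,PIN,current_position(),current_finger_gap(),current_force())
for n in("top","scene"):
    c=capture(n); np.savez(f"{n}2.npz",W=cloud(c),**c)
    K=c["intrinsics"]
    def px(X): 
        v=K@(c["R"]@X+c["t"]); return v[:2]/v[2]
    r=np.array(px(PIN+[0,0,.1])).astype(int); print(n,r); x0,y0=r[0]-50,r[1]-35
    cv2.imwrite(f"pics/d_{n}.png",cv2.resize(c["image"][y0:y0+75,x0:x0+100],(800,600),interpolation=cv2.INTER_CUBIC))
    gy=np.array([np.cos(RY),np.sin(RY),0]); gt=np.array(current_position())
    for nm,X in dict(pin_low=PIN,pin_low_tip=PIN+[0,0,.022],pin_high=PIN+[0,0,.095],pin_high_tip=PIN+[0,0,.117],sl=gt+gy*.087-[0,0,.109],sh=gt+gy*.087-[0,0,.014],sh_top=gt+gy*.087+[0,0,.008],topcorner=gt+gy*.075+[0,0,.031]).items(): print(nm,np.round((px(X)-[x0,y0]+.5)*8-.5,0))
print(current_clock())
E
```

```text
[ 0.40428713 -0.10384804  0.2       ] [ 0.55125489 -0.10692658  0.048     ] [ 0.4048586  -0.10406746  0.20066619] 0.011901478493185812 [-0.11560595  0.13621336 -3.53901479]
top [271 178]
pin_low [400. 318.]
pin_low_tip [401. 311.]
pin_high [407. 287.]
pin_high_tip [408. 279.]
sl [403. 449.]
sh [410. 427.]
sh_top [411. 422.]
topcorner [413. 448.]
scene [259 187]
pin_low [408. 490.]
pin_low_tip [409. 447.]
pin_high [410. 297.]
pin_high_tip [410. 250.]
sl [315. 477.]
sh [312. 272.]
sh_top [311. 222.]
topcorner [289. 182.]
18.0083
```

View pics/d_top.png

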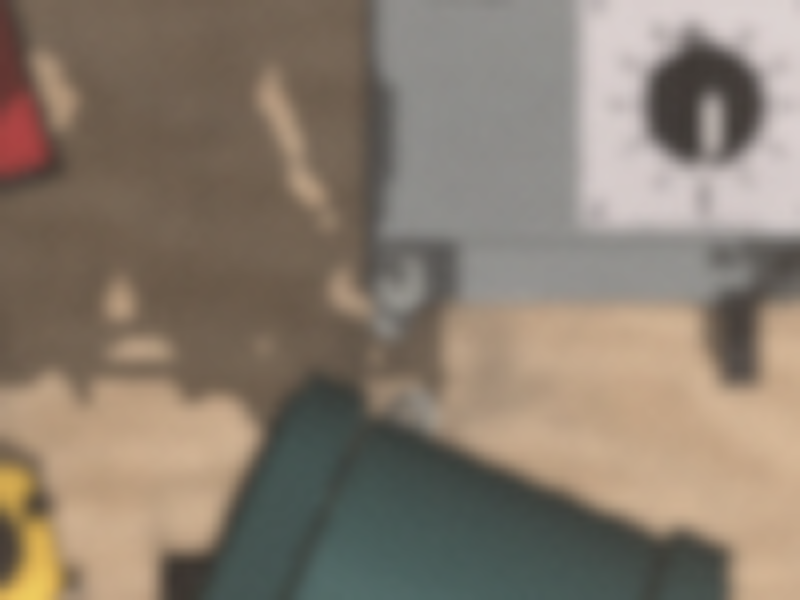

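View pics/d_scene.png

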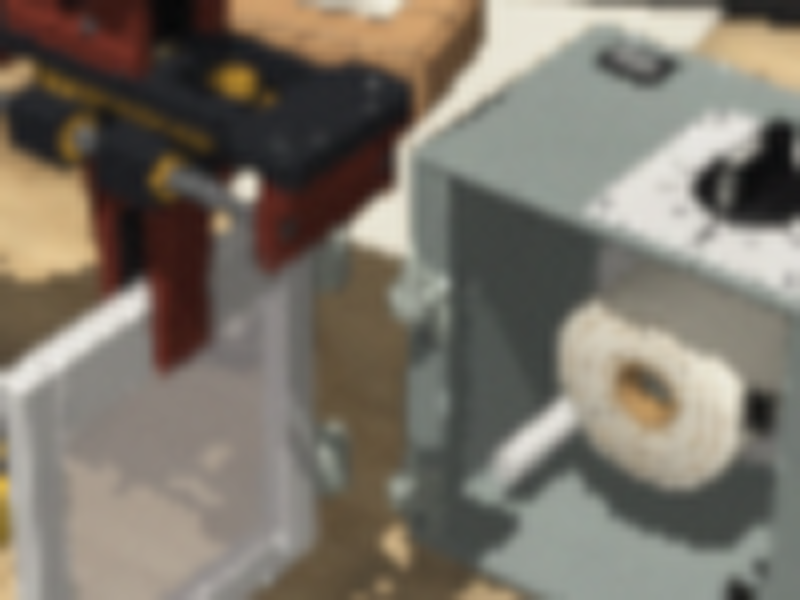

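Pictures 4 and 5: the top view shows the pointer on the zero mark. The sockets appear about 17 zoomed px off the prediction in both views, at top (415,405) and scene (331,490). So the guard sits about 7 mm further +x and a few mm lower in the hand than assumed. I measure this in the clouds.

```bash
python3 - <<'E'
from h import *
yaw=RY-np.pi/2; A=Ro.from_euler('z',yaw).as_matrix()
T=np.array(current_position()); print(T, Ro.from_quat(current_orientation()).as_matrix().round(4).tolist())
d=dict(np.load("scene2.npz")); W=d["W"]; L=(W-T)@A   # guard axes about TCP
m=(abs(L[...,0])<.015)&(abs(L[...,1])<.12)&(L[...,2]<.05)&(L[...,2]>-.16)&(W[...,2]>.02)
P=L[m]; print(len(P))
n=np.linalg.svd(P[abs(P[:,0]-np.median(P[:,0]))<.005]-np.median(P,0))[2][2]; print("normal in guard axes",n,"x med",np.median(P[:,0]))
for lo,hi in((-.12,-.09),(-.09,-.06),(-.06,-.03)):
    s=P[(P[:,2]>lo)&(P[:,2]<hi)]; print("z band",lo,"y ext",np.percentile(s[:,1],[0,1,99,100]).round(4),"x",np.median(s[:,0]).round(4))
for lo,hi in((-.07,-.04),(-.04,-.02),(.02,.05),(.05,.09)):
    s=P[(P[:,1]>lo)&(P[:,1]<hi)]; print("y band",lo,"z ext",np.percentile(s[:,2],[0,1,99,100]).round(4))
K=d["intrinsics"]; img=d["image"]; x0,y0,s=290-55,150,12
px=lambda X:(lambda v:v[:2]/v[2])(K@(d["R"]@X+d["t"]))
r=px(PIN+[0,0,.1]); x0,y0=int(r[0])-16,int(r[1])-14
c=img[y0:y0+42,x0:x0+30]; c=cv2.resize(c,None,fx=14,fy=14,interpolation=cv2.INTER_CUBIC).astype(float); c=np.clip((c-40)*1.5,0,255).astype(np.uint8)
for a,b in((PIN,PIN+[0,0,.022]),(PIN+[0,0,.095],PIN+[0,0,.117])):
    q=[tuple(((px(X)-[x0,y0]+.5)*14).astype(int)) for X in(a,b)]; q=[(int(u),int(v)) for u,v in q]; cv2.line(c,q[0],q[1],(0,0,255),1); print(q)
cv2.imwrite("pics/e.png",c); print(c.shape)
E
```

```text
[ 0.40461448 -0.10399827  0.20045377] [[-0.021, -0.9998, 0.0009], [-0.9998, 0.021, -0.0004], [0.0004, -0.001, -1.0]]
1817
normal in guard axes [ 0.99998447 -0.00540604 -0.00135246] x med 0.007341354367474997
z band -0.12 y ext [-0.072  -0.071   0.0973  0.0985] x 0.0075
z band -0.09 y ext [-0.0715 -0.0709  0.0739  0.081 ] x 0.0072
z band -0.06 y ext [-0.0734 -0.0716  0.0746  0.0768] x 0.0075
y band -0.07 z ext [-0.1324 -0.1307  0.027   0.0281]
y band -0.04 z ext [-0.1331 -0.1302  0.0271  0.0276]
y band 0.02 z ext [-0.1324 -0.1314  0.0264  0.028 ]
y band 0.05 z ext [-0.134  -0.1298  0.0038  0.0069]
[(239, 564), (239, 488)]
[(242, 227), (243, 144)]
(588, 420, 3)
```

View pics/e.png

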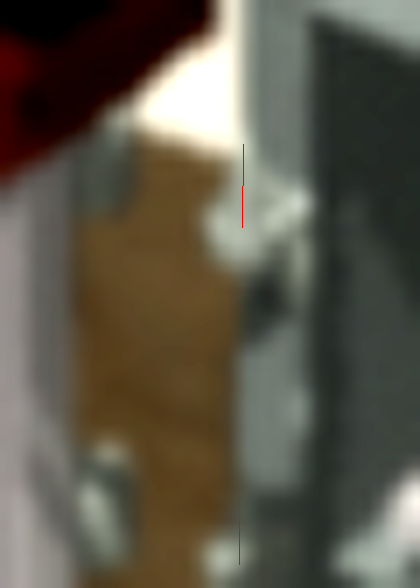

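Picture 6: the lugs are near the predicted pin lines. The upper lug is at (240,225) and the pin lies perhaps a few px right of the line. I bring the sockets over the pins at the safe height and compare them directly.

```bash
sed -i 's/(.087+back)/(.0897+back)/; s/.028+.129+h/.028+.1325+h/' h.py
python3 - <<'E'
from h import *
P,q=hang(np.pi/2,.045); p=np.array(current_position())
servo_line([p[0],p[1],P[2]],q,rate=.1)
print(servo_line(P,rate=.08,contact_N=6),current_position(),P,current_force()); sleep(.2)
from scipy.optimize import least_squares
out=[]
for n in("top","scene"):
    c=capture(n); W=cloud(c); np.savez(f"{n}3.npz",W=W,**c); K=c["intrinsics"]
    px=lambda X:(lambda v:v[:2]/v[2])(K@(c["R"]@X+c["t"]))
    x0,y0=(px(PIN+[0,0,.07])-[18,24]).astype(int); s=14
    v=cv2.resize(c["image"][y0:y0+42,x0:x0+28],None,fx=s,fy=s,interpolation=cv2.INTER_CUBIC).astype(float)
    v=np.clip((v-40)*1.5,0,255).astype(np.uint8)
    for z in (0,.095):
        a,b=[tuple(int(i) for i in (px(PIN+[0,0,k])-[x0,y0]+.5)*s) for k in(z,z+.022)]; cv2.line(v,a,b,(0,0,255),1)
    out.append(v)
    for nm,lo,hi in(("tube_hi",.19,.208),("tube_lo",.095,.112),("lug_hi",.136,.16),("lug_lo",.04,.062)):
        D=W-PIN; m=(abs(D[...,0])<.02)&(abs(D[...,1])<.02)&(W[...,2]>lo)&(W[...,2]<hi); Q=W[m]
        if len(Q)<4: print(n,nm,len(Q)); continue
        r=least_squares(lambda a:np.hypot(Q[:,0]-a[0],Q[:,1]-a[1])-.010,PIN[:2],loss="soft_l1",f_scale=.001)
        print(n,nm,len(Q),"circle-PIN",(r.x-PIN[:2]).round(4),"min",(Q.min(0)-PIN).round(4),"max",(Q.max(0)-PIN).round(4))
cv2.imwrite("pics/f.png",np.hstack(out)); print(current_clock())
E
```

```text
False [ 0.46107812 -0.10485566  0.20522797] [ 0.46157456 -0.10504804  0.2055    ] [ 0.1835372   0.02163782 -3.34139243]
top tube_hi 5 circle-PIN [ 0.0264 -0.0147] min [ 0.0141 -0.0185  0.1524] max [ 0.0177 -0.0094  0.1582]
top tube_lo 0
top lug_hi 0
top lug_lo 0
scene tube_hi 48 circle-PIN [ 0.0041 -0.0072] min [-0.02   -0.0199  0.1427] max [ 0.0196 -0.0027  0.1599]
scene tube_lo 37 circle-PIN [-0.0019 -0.0013] min [-0.0194 -0.0119  0.0476] max [0.0165 0.0094 0.0636]
scene lug_hi 52 circle-PIN [0.0035 0.0011] min [-0.0194 -0.0095  0.0881] max [0.0154 0.0091 0.1116]
scene lug_lo 43 circle-PIN [0.006  0.0006] min [-0.0075 -0.0102 -0.0057] max [0.016  0.0074 0.0138]
19.4167
```

View pics/f.png

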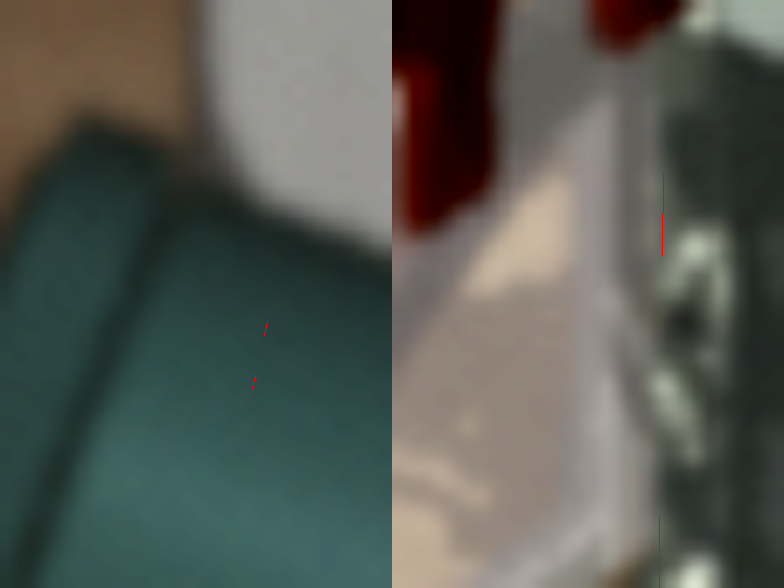

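Picture 7: the arm hides the pins from the top camera. In the scene view, the lower socket (685,430) stands over the lower lug (695,570), which agrees with the model to a few mm once hidden parts are allowed for. I lower it with force feedback.

```bash
python3 - <<'E'
from h import *
P,q=hang(np.pi/2,0)
f0=np.array(current_force()); t0=np.array(current_torque()); off=np.zeros(2); print(current_position()[1],P[1])
for h in (.025,.020,.016,.012):
    hit=servo_line([P[0],P[1],P[2]+h],q,rate=.04,contact_N=4)
    f=np.array(current_force())-f0; t=np.array(current_torque())-t0
    print(h,hit,"h act",round(current_position()[2]-P[2],4),"df",f.round(2),"dt",t.round(3))
    if hit: break
print(current_clock())
E
```

```text
-0.10504734844600354 -0.10504804429691558
0.025 False h act 0.0248 df [0.76 0.   0.03] dt [ 0.029 -0.043 -0.071]
0.02 False h act 0.0198 df [ 0.61  1.01 -1.88] dt [ 0.015  0.023 -0.103]
0.016 False h act 0.0158 df [ 0.47 -0.02  0.16] dt [ 0.126 -0.069 -0.065]
0.012 False h act 0.0117 df [ 1.72  1.77 -1.52] dt [ 0.419 -0.16   0.09 ]
20.8417
```

```bash
python3 - <<'E'
from h import *
P,q=hang(np.pi/2,0); P=P+[.0003,.0008,0]
f0=np.array(current_force())
for h in (.012,.009,.006,.003,.001,-.001,-.003):
    hit=servo_line([P[0],P[1],P[2]+h],q,rate=.03,contact_N=8)
    f=np.array(current_force()); t=np.array(current_torque())
    print(h,hit,"h act",round(current_position()[2]-P[2],4),"f",f.round(2),"t",t.round(3))
    if hit: break
c=capture("scene"); np.savez("scene4.npz",W=cloud(c),**c)
cv2.imwrite("pics/g.png",cv2.resize(c["image"][150:240,200:320],(800,600),interpolation=cv2.INTER_CUBIC))
print(current_clock())
E
```

```text
0.012 False h act 0.012 f [-0.34  0.5  -3.62] t [ 0.018  0.237 -0.   ]
0.009 False h act 0.0088 f [ 0.88  0.3  -3.61] t [0.056 0.198 0.008]
0.006 False h act 0.0058 f [ 0.38 -0.05 -3.63] t [0.016 0.205 0.038]
0.003 False h act 0.0028 f [ 0.65 -0.04 -2.69] t [ 0.008  0.171 -0.034]
0.001 False h act 0.0013 f [-2.88  0.67  2.33] t [0.213 0.316 0.05 ]
-0.001 False h act 0.0 f [-7.26  1.19 12.87] t [0.264 1.064 0.067]
-0.003 False h act -0.001 f [-8.34  1.81 22.86] t [0.409 1.604 0.144]
22.6417
```

View pics/g.png

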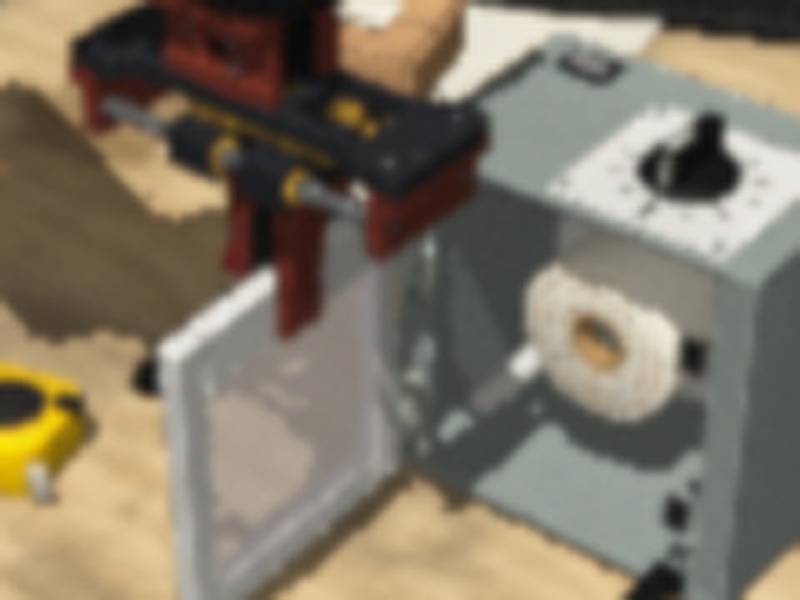

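Picture 8: the guard hangs with both sockets down on the lugs, and the contact force rose at h = 0. I relieve the load, release, and push it shut from outside.

```bash
python3 - <<'E'
from h import *
P,q=hang(np.pi/2,0); P=P+[.0003,.0008,0]
servo_line(P+[0,0,.001],q,rate=.02); print("f",np.round(current_force(),2)); 
move_gripper(.04); sleep(.4); print("f",np.round(current_force(),2),current_position())
servo_line(P+[0,0,.09],rate=.15); move_gripper(0.0)
def push(th,off,z=.148,r=.117):
    yaw=RY-th; gx=np.array([np.cos(yaw),np.sin(yaw),0]); gy=np.array([-gx[1],gx[0],0])
    p=PIN-gy*r-gx*off; p[2]=z; return p,down(yaw+np.pi/2)
p,o=push(np.pi/2,.055,.26); move_ptp(p,o); p,o=push(np.pi/2,.055); servo_line(p,rate=.2)
for n in("scene",):
    c=capture(n); cv2.imwrite("pics/i.png",cv2.resize(c["image"][130:260,190:340],(690,598),interpolation=cv2.INTER_CUBIC))
p,o=push(np.pi/2,.016); print("touch",servo_line(p,o,rate=.05,contact_N=2),current_position(),p)
print(inverse_kinematics(*push(0,.013)),current_joint_pos(),current_clock())
E
```

```text
f [-1.53  1.4  -1.57]
f [ 0.34 -0.64  0.31] [ 0.4618956  -0.10424052  0.16150821]
touch False [ 0.43448207 -0.08837256  0.1479039 ] [ 0.43461563 -0.08847983  0.148     ]
[-5.14338304e-01  4.07690857e-01  1.63837153e+00 -4.44089210e-16
  1.09553026e+00 -2.06419068e+00] [-3.56797683e-01  2.27943051e-01  1.92641496e+00  1.47749084e-04
  9.87568917e-01 -3.35795829e-01] 28.525
```

View pics/i.png

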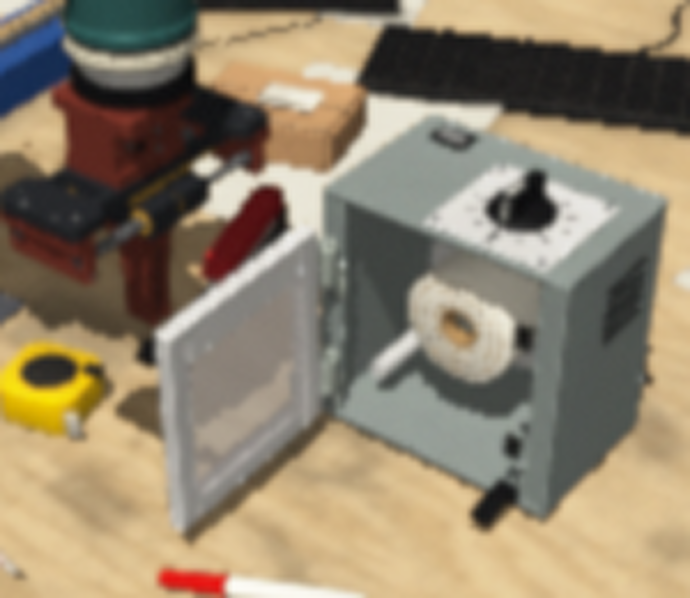

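Picture 9: the guard hangs free and upright, standing open at 90°, with the closed fingers beside its outer face. Now I swing it shut.

```bash
python3 - <<'E'
from h import *
def push(th,off,z=.148,r=.117):
    yaw=RY-th; gx=np.array([np.cos(yaw),np.sin(yaw),0]); gy=np.array([-gx[1],gx[0],0])
    p=PIN-gy*r-gx*off; p[2]=z; return p,down(yaw+np.pi/2)
for d in (80,70,60,50,40,30,20,12,6):
    p,o=push(np.radians(d),.016)
    if servo_line(p,o,rate=.08,contact_N=15): print("stop at",d,current_force()); break
print("f",np.round(current_force(),2))
for off in (.016,.013,.010,.006):
    p,o=push(0,off); hit=servo_line(p,o,rate=.04,contact_N=12); sleep(.1); print(off,hit,np.round(current_force(),2),(np.array(current_position())-p).round(4))
    if hit: break
sleep(.2)
p,o=push(0,.06); servo_line(p,o,rate=.12); servo_line(p+[0,0,.17],rate=.2)
p=np.array(current_position()); move_ptp([.42,.1,.33],current_orientation())
for n in("top","scene"):
    c=capture(n); W=cloud(c); L=(W-RC)@Ro.from_euler('z',RY).as_matrix()
    m=(abs(L[...,0]+.076)<.025)&(L[...,1]>-.1)&(L[...,1]<.07)&(L[...,2]>.155)&(L[...,2]<.197); Q=L[m]
    s=Q[Q[:,2]>.17]
    A=np.c_[s[:,1],np.ones(len(s))]; print(n,len(Q),"x at y quantiles",[(b,np.median(Q[abs(Q[:,1]-b)<.012][:,0]).round(4)) for b in(-.06,-.02,.02,.06)],"ztop",np.percentile(Q[:,2],98) if len(Q) else None)
    x,y,z=np.moveaxis(W,-1,0); b=(z>.217)&(z<.235)&(abs(x-.607)<.05)&(abs(y+.22)<.05); P=W[b][:,:2]; V=np.linalg.svd(P-P.mean(0))[2][0]; print("bar",np.degrees(np.arctan2(V[1],V[0])))
    cv2.imwrite(f"pics/j_{n}.png",cv2.resize(c["image"][130:260,190:340],(690,598),interpolation=cv2.INTER_CUBIC))
print(current_clock(),np.round(current_force(),2))
E
```

```text
f [ 0.14 -0.06 -0.84]
0.016 False [-0.29  0.2  -0.19] [-0.0004  0.0001 -0.    ]
0.013 False [-5.34 -1.03  4.03] [-0.0024  0.0003 -0.0001]
0.01 False [-14.15  -1.83  11.54] [-0.0053  0.0004 -0.0002]
0.006 False [-26.08  -3.13  19.51] [-0.0093  0.0005 -0.0002]
top 325 x at y quantiles [(-0.06, np.float64(-0.0806)), (-0.02, np.float64(-0.0766)), (0.02, np.float64(-0.077)), (0.06, np.float64(-0.0777))] ztop 0.19658655523248794
bar 178.69041965891816
scene 635 x at y quantiles [(-0.06, np.float64(-0.0788)), (-0.02, np.float64(-0.079)), (0.02, np.float64(-0.0785)), (0.06, np.float64(-0.0787))] ztop 0.19611083016209563
bar 179.49658756050917
36.8083 [ 0.27  0.2  -0.18]
```

View pics/j_scene.png

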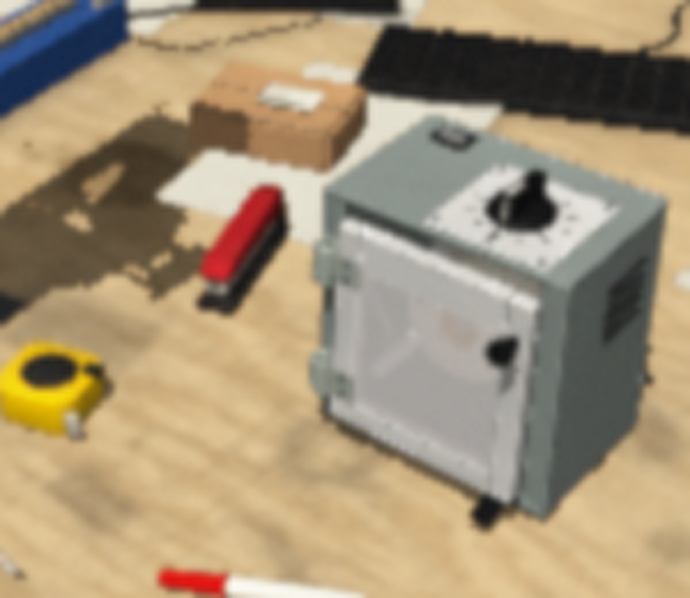

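```bash
python3 -c "
from bench import *
sleep(.3); print(close_job())"
```

```text
the job is handed in; nothing more can be done
None
```

The job is done and handed in at about 37 s of the 61 s allowed. No verdict was reported.

1. **Dial:** I turned the speed dial about 62° to zero. Afterwards the bar lay at 178.7° (top camera) and 179.5° (scene camera), against the 178.8° wanted. The top picture shows the pointer on the zero mark.
2. **Hanging:** I drew the guard out along the rack's slant, brought it upright and lowered it onto both pins, open at 90°. Contact came exactly at the expected seat height, with about 23 N at most on the tool. After I let go, a picture showed it hanging upright and free.
3. **Closing:** I pushed it shut against its stops. In the last cloud from the scene camera, the outer face is parallel to the housing to within 1 mm and lies at its shut position. The top camera had one reading about 4 mm off near the free edge, where the pull knob sits, still within the 10 mm limit. The last scene picture shows the guard shut with both sockets on the lugs.

- **Bystanders:** The stapler, tape measure and the visible part of the marker look unmoved in the last picture. The glue stick and date stamp were outside that crop and not re-measured.
- **Arm:** It was clear of everything, reading about 0.3 N.
- **Push force:** The push against the stops reached about 33 N at the tool. The force limit I had set did not trigger, because I made the push in small steps.

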